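Build up a belt guide roller on its stub axle

ROBOT

A 6-joint arm with a two-finger parallel gripper is mounted at the origin on the work surface. World frame = base frame: x ahead of the robot, y to its left, z up, the work surface at z = 0. Lengths are in mm, angles in rad, forces in N, time in s.
With the tool pointing down it reaches from about 300 to 850 mm from the base axis. Payload 4.2 kg.
Tool frame: the origin (TCP) lies between the finger pads; the fingertips stand ctrl.finger_overhang ahead of it and the grasp point (between the pads) lies 11 mm behind it (ctrl.finger_overhang is the distance from the TCP to the fingertips, in mm); z points along the fingers, y is the line along which they close (so a half turn about z gives the same grasp; the last joint's range is limited). The gripper opens to 91 mm and grips with 3 to 60 N. Pads are 32 mm wide; open, the fingers measure 118 mm over their backs; the gripper's body (76 mm by 178 mm) begins 60 mm behind the grasp point.
Start: joints at [1.292, 0.32, 1.565, -0, 1.257, -0.02], TCP at [147.156, 555.868, 199.576] pointing down, gripper open.
Joint ranges: [-3.11, 3.11], [-0.84, 2.01], [0.21, 2.61], [-1.34, 4.49], [0.05, 2.63], [-2.56, 2.56]. Speed limits (rad/s): [2.57, 2.57, 3.14, 3.14, 3.14, 3.14].

INTERFACE

Orientations are given as a 3x3 rotation matrix whose columns are the frame's x, y, z axes.
In Python, from workcell import ctrl, eyes gives the robot as it stands. The module is installed in compiled form; this text tells all that it offers.
- The arm moves only by the tool carry_out, never from a script. Its argument "series" is a list of rows, each an object of numbers: "x", "y", "z": the shift along the tool's x, y, z in mm; "yaw": the turn about the tool's z in degrees; "gripper": the opening, from 0 (shut) to 1 (fully open). A call has 1 to 10 rows; each row is the pose to reach, as a shift and turn from the pose commanded when the call began, along the tool's axes at that moment; what a row does not reach only later rows make up. A row lasts 1/10 s, in which the tool goes at most 50 mm and 8.59 degrees, less where a joint would pass 70% of its speed; a pose out of reach is approached as far as the arm can. A call with a gripper value outside its range is refused whole. The fingers move at their own pace and stop on an object; "force" is the grip in N (left out, the last holds). Time passes only in rows, so rows that repeat a pose let the fingers close. It gives the time, the measured TCP pose, the force, the opening and the grip force at its end, in the units of the state.
- ctrl.observe(): the state, without advancing time (a new reading comes with each control period).
- eyes.read_camera(name): name is "scene" or "top" or "wrist"; returns a dict with "color" (384x512x3 uint8, red, green, blue), "fov_y" (degrees; the focal length in pixels is half the picture's height over the tangent of half this angle, whatever the lens; pixels are square), "cx", "cy" (the principal point, pixels), "xyz" and "orientation" of the camera in the world; the wrist camera has in their place "mount" (4x4, takes a point from camera to tool coordinates, whose origin is the TCP and whose axes are the flange's). Camera axes: x right, y down, z forward; pixel columns grow to the right and rows downward; lengths in mm; the calibration is good to about 2 mm. A picture is of the moment at which its call begins: read the wrist's pose just before it. There is no depth.
- ctrl.finish_job(): hands the job in; it is judged then, once.
The state is a dict: "t": time; "joint_pos": joint angles; "qd": joint speeds; "tau": joint torques, N m; "position": TCP position; "tcp_rot": TCP orientation; "force": force on the tool from outside, world axes, zero at the start; "moment": the same for the moment, N m; "finger_gap": opening from 0.0 (shut) to 1.0 (fully open); "gripper_force": force on a finger pad.
Only numpy, scipy, OpenCV 4.12 (cv2) and the standard library are available. Lean on these libraries where they do the work, as an engineer would, in place of code of your own. Each camera call takes 0.05 s, during which the arm holds its last target. There are 200 camera calls.

TASK

Build up the belt guide roller on the bracket's upright stub axle: first the bronze thrust washer, then the sound black nylon bearing with its flange down, then the short steel roller over the bearing, and last the aluminium end plug, spigot down, into the top of the roller. Every part must sit fully home and level on the one below it, and be let go. Leave the cracked bearing where it lies.

Things in the scene. Friction and masses are not known exactly. Their poses are not given: they have to be found in the camera images.
- bracket: Fixed bracket: dark steel plate 110 x 100 x 15 mm, grey foot 90 x 80 mm on it (top at 25 mm, bolt heads to 33 mm), round steel shoulder 44 mm across (flat top 37 mm above the bench), from it an upright stub axle 20 mm in diameter, tapered above 87 mm, tip at 95 mm. Origin on the axle's axis at bench level, z up. The green socket tray, 45 mm high, stands beside it.
- washer: Dull bronze thrust washer: flat ring 56 mm across, 8 mm thick, 26 mm hole, up to 0.17 kg. Stands upright, right way up, 25 mm clear all round; z up its axis, origin at the centre of its underside. Seats flat on the bracket's shoulder (underside then 37 mm above the bench).
- bearing: Sound black nylon bearing, whole all round: flange 50 mm across and 6 mm thick at the bottom, then a sleeve 36 mm across (top edge chamfered); 30 mm high in all, 24 mm hole, up to 0.07 kg. Stands upright, right way up, 25 mm clear all round; z up its axis, origin at the centre of its underside. Seats on the washer (underside then 45 mm above the bench).
- roller: Short grey steel roller: plain open tube, 58 mm outside, 42 mm inside, 40 mm high, up to 0.5 kg. Stands upright, right way up, 25 mm clear all round; z up its axis, origin at the centre of its underside. Goes over the bearing's sleeve and seats on its flange (underside then 51 mm, top 91 mm above the bench).
- plug: Aluminium end plug: spigot 36 mm across, 10 mm long below; rim 62 mm across, 10 mm thick above it; 28 mm hole right through; up to 0.17 kg. Stands upright, right way up, 25 mm clear all round; z up its axis, origin at the centre of its underside. Stands on its spigot. The spigot goes into the roller until the rim rests on the roller's end (spigot's underside then 81 mm above the bench).
- cracked_bearing: Cracked black nylon bearing: shaped as the sound one, but broken through on one side, a sixth of flange and sleeve missing (gap about 20 mm). Not to be used. Stands upright, right way up, 25 mm clear all round; z up its axis, origin at the centre of its underside. 
Not all that is in view belongs to the job. Leave any purple look-alike of the roller alone. Of the things that look like the washer, the larger one is meant.

How it is judged:
By the outcome, as a careful person would: the job done as asked, in the order asked, and still so for the second after the job is handed in, with the robot touching nothing.
It also fails if it takes over 102 s, if anything falls off the work surface, if the arm or the gripper's body presses on something with over 40 N, if the wrist force passes 120 N, or if a joint passes its speed limit or range.

## Working session

There is one attempt and no reset: what is moved stays moved. The work goes in short steps, Python scripts to look and compute and a tool call to move; the robot and the scene stay as the last step left them, time stands still between calls to the robot, and variables do not carry over. Pictures are saved under pics/ and viewed, at most 14 in all, crops included, and the job is handed in when it is done.

Besides the shell and the picture viewer there is one more tool, called in YAML: its name, and indented under it one key for each argument. carry_out: Moves the arm, as the interface text tells. Its arguments: {"type":"object","properties":{"series":{"type":"array","items":{"type":"object","properties":{"x":{"type":"number"},"y":{"type":"number"},"z":{"type":"number"},"yaw":{"type":"number"},"gripper":{"type":"number"}}}},"force":{"type":"number"}},"required":["series"]}

```bash
mkdir -p pics
python3 - <<'E'
from workcell import ctrl, eyes
import cv2,numpy as np
s=ctrl.observe();print(s['t'],s['position'],s['tcp_rot'],s['finger_gap'],ctrl.finger_overhang)
for n in ['scene','top']:
    c=eyes.read_camera(n);print(n,{k:v for k,v in c.items() if k!='color'})
    cv2.imwrite(f'pics/{n}0.png',c['color'][:,:,::-1])
    np.save(f'{n}.npy',c['color'])
c=eyes.read_camera('wrist');print({k:v for k,v in c.items() if k!='color'})
E
```

```text
0.0 [147.00875744 555.37236331 198.73655161] [[-9.66703254e-01  2.55899585e-01 -4.70692525e-04]
 [ 2.55900016e-01  9.66701852e-01 -1.64663054e-03]
 [ 3.36472652e-05 -1.71225332e-03 -9.99998534e-01]] 1.0023272859725716 8.0
scene {'fov_y': 54.670451561565436, 'cx': 251.45118144724992, 'cy': 190.7211290145126, 'xyz': array([1356.89094012,   91.67364204,  671.02331359]), 'orientation': array([[-0.11800777,  0.5919085 , -0.79731957],
       [ 0.9929885 ,  0.07594176, -0.09059076],
       [ 0.00692842, -0.80241958, -0.59672005]])}
top {'fov_y': 50.935503666373094, 'cx': 253.93988522697057, 'cy': 194.00189326353967, 'xyz': array([ 363.39655477,   23.98312907, 1022.12627725]), 'orientation': array([[ 0.02957555, -0.9884769 ,  0.1484544 ],
       [-0.99943117, -0.03165162, -0.01164107],
       [ 0.01620575, -0.14802567, -0.98885073]])}
{'fov_y': 66.8522267268947, 'cx': 256.43382235569425, 'cy': 186.70351250094282, 'mount': array([[ 4.43165895e-04, -9.64369551e-01, -2.64558448e-01,
         7.50074080e+01],
       [ 9.99999868e-01,  4.96402214e-04, -1.34372365e-04,
        -3.57164253e-01],
       [ 2.60912017e-04, -2.64558354e-01,  9.64369644e-01,
        -1.85157418e+02],
       [ 0.00000000e+00,  0.00000000e+00,  0.00000000e+00,
         1.00000000e+00]])}
```

View pics/top0.png

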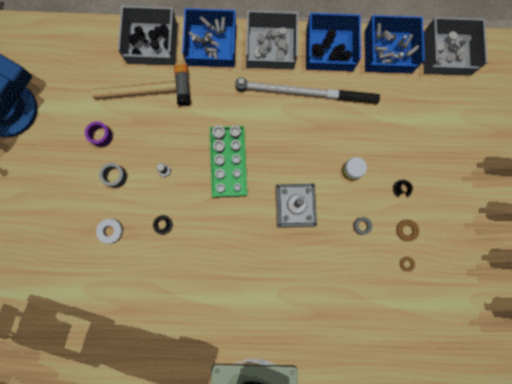

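View pics/scene0.png

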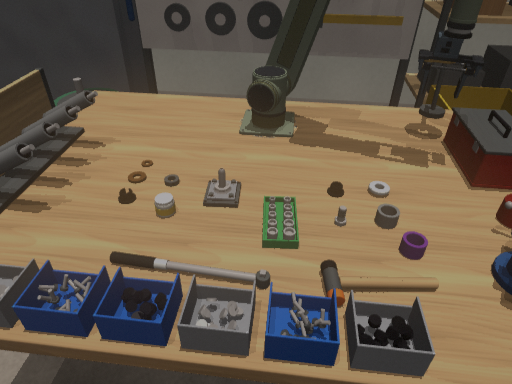

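Top view candidates:
- Bronze rings at (407,230), large, and (407,264), small. The larger one is the washer.
- Black bearings at (162,225), a full ring and so the sound one, and (403,188), which has a gap and so is cracked.
- Tubes at (112,176), grey and so the roller, and (97,133), purple and so left alone.
- The plug is the pale ring at (109,231), and the bracket is at (297,204).

I'll confirm these in an enlarged crop.

```bash
cat > h.py <<'E'
import numpy as np, cv2
from workcell import ctrl, eyes
def ray(c,px,T=None):
    f=192/np.tan(np.radians(c['fov_y']/2))
    d=np.array([(px[0]-c['cx'])/f,(px[1]-c['cy'])/f,1])
    if T is None: return np.array(c['xyz']),np.array(c['orientation'])@d
    R,p=T; m=c['mount']
    return p+R@m[:3,3], R@(m[:3,:3]@d)
def plane(c,px,z,T=None):
    o,d=ray(c,px,T); return o+d*(z-o[2])/d[2]
def proj(c,P,T=None):
    f=192/np.tan(np.radians(c['fov_y']/2))
    if T is None: q=np.array(c['orientation']).T@(np.array(P)-c['xyz'])
    else:
        R,p=T; m=c['mount']; q=m[:3,:3].T@(R.T@(np.array(P)-p)-m[:3,3])
    return q[:2]/q[2]*f+[c['cx'],c['cy']]
def shift(P,s=None):
    s=s or ctrl.observe(); return np.round(np.array(s['tcp_rot']).T@(np.array(P)-s['position']),1)
def wrist(name=None):
    s=ctrl.observe(); c=eyes.read_camera('wrist')
    if name: cv2.imwrite('pics/'+name,c['color'][:,:,::-1])
    return s,c,(np.array(s['tcp_rot']),np.array(s['position']))
E
python3 - <<'E'
from h import *
c=eyes.read_camera('top')
for n,px,z in [('washer',(407,230),8),('bearing',(162,225),25),('roller',(112,176),40),('plug',(109,231),20),('axle',(298,202),90),('cracked',(403,188),25)]:
    print(n,plane(c,px,z).round(0))
im=c['color'][:,:,::-1]
a=[cv2.resize(im[y-35:y+35,x-50:x+50],(400,280),interpolation=cv2.INTER_CUBIC) for x,y in [(130,215),(405,235),(298,204),(390,190)]]
cv2.imwrite('pics/crop.png',np.vstack([np.hstack(a[:2]),np.hstack(a[2:])]))
E
```

```text
washer [ 436. -377.    8.]
bearing [429. 236.  25.]
roller [545. 364.  40.]
plug [410. 367.  20.]
axle [488. -90.  90.]
cracked [ 540. -363.   25.]
```

View pics/crop.png

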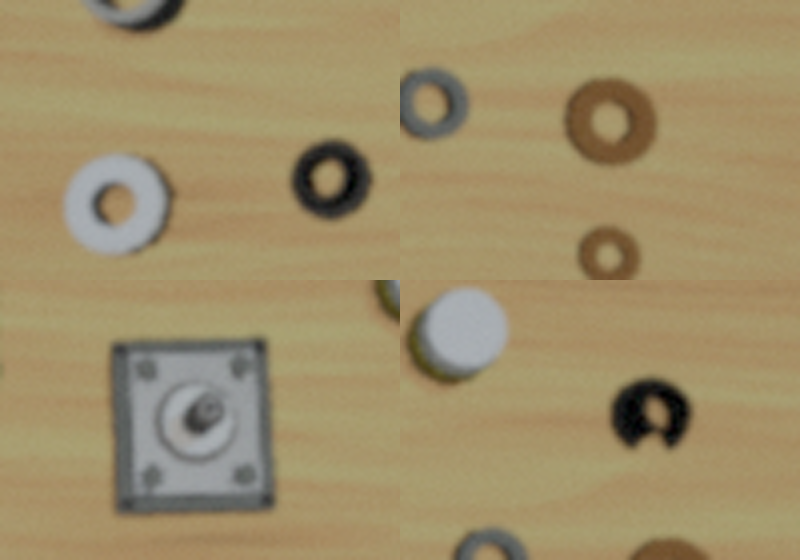

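The crop confirms it: the large bronze ring is in the top right panel, the sound bearing is the full ring in the top left, the cracked one with its gap is in the bottom right, and the axle is in the bottom left. I'll move over the bracket first.

carry_out:
  series:
    - {"x": -33,"y": -36,"yaw": 8}
    - {"x": -66,"y": -71,"yaw": 16}
    - {"x": -99,"y": -107,"yaw": 24}
    - {"x": -132,"y": -143,"yaw": 32}
    - {"x": -165,"y": -178,"yaw": 40}
    - {"x": -198,"y": -214,"yaw": 48}
    - {"x": -232,"y": -250,"yaw": 56}
    - {"x": -265,"y": -286,"yaw": 64}
    - {"x": -298,"y": -321,"yaw": 72}
    - {"x": -331,"y": -357,"yaw": 75.2}

```text
schema error: expected keys x, y, z, yaw, gripper
```

Run:
```python
from h import *
s=ctrl.observe();print(s['t'],s['position'],np.array(s['tcp_rot']).round(4).tolist(),s['joint_pos'],shift([488,-90,200]),shift([436,-377,115]))
```

```text
0.2 [147.08029399 555.56778277 199.05913088] [[-0.9667, 0.2559, -0.0003], [0.2559, 0.9667, -0.001], [0.0, -0.001, -1.0]] [ 1.29198547e+00  3.20046309e-01  1.56516969e+00 -3.86139205e-06
  1.25739946e+00 -2.00071137e-02] [-4.948e+02 -5.368e+02 -4.000e-01] [-518.  -827.5   84.9]
```

All keys are required.

carry_out:
  series:
    - {"x": -33,"y": -36,"z": 0,"yaw": 8,"gripper": 1}
    - {"x": -66,"y": -71,"z": 0,"yaw": 16,"gripper": 1}
    - {"x": -99,"y": -107,"z": 0,"yaw": 24,"gripper": 1}
    - {"x": -132,"y": -143,"z": 0,"yaw": 32,"gripper": 1}
    - {"x": -165,"y": -178,"z": 0,"yaw": 40,"gripper": 1}
    - {"x": -198,"y": -214,"z": 0,"yaw": 48,"gripper": 1}
    - {"x": -232,"y": -250,"z": 0,"yaw": 56,"gripper": 1}
    - {"x": -265,"y": -286,"z": 0,"yaw": 64,"gripper": 1}
    - {"x": -298,"y": -321,"z": 0,"yaw": 72,"gripper": 1}
    - {"x": -331,"y": -357,"z": 0,"yaw": 75.2,"gripper": 1}

```text
t: 1.2
position: [376.3, 124.2, 199.7]
tcp_rot: [[0.004, 1.0, 0.001], [1.0, -0.004, 0.0], [0.0, 0.001, -1.0]]
force: [0.7, 0.4, 0.6]
finger_gap: 1.001
gripper_force: 0.0
```

Run:
```python
from h import *
s=ctrl.observe();print(s['t'],s['position'],np.array(s['tcp_rot']).round(4).tolist(),s['joint_pos'],shift([488,-90,200]),shift([436,-377,115]))
```

```text
1.2 [376.30737103 124.24145225 199.73880124] [[0.004, 1.0, 0.0009], [1.0, -0.004, 0.0005], [0.0005, 0.0009, -1.0]] [2.89670253e-01 3.33550476e-02 1.92777077e+00 2.41961360e-04
 1.17950899e+00 2.93626981e-01] [-213.8  112.6   -0.3] [-501.    61.6   84.5]
```

carry_out:
  series:
    - {"x": -43,"y": 22,"z": 0,"yaw": 0,"gripper": 0.85}
    - {"x": -86,"y": 45,"z": 0,"yaw": 0,"gripper": 0.85}
    - {"x": -129,"y": 68,"z": 0,"yaw": 0,"gripper": 0.85}
    - {"x": -172,"y": 90,"z": 0,"yaw": 0,"gripper": 0.85}
    - {"x": -214,"y": 112,"z": 0,"yaw": 0,"gripper": 0.85}
    - {"x": -214,"y": 112,"z": 0,"yaw": 0,"gripper": 0.85}
    - {"x": -214,"y": 112,"z": 0,"yaw": 0,"gripper": 0.85}

```text
t: 1.9
position: [487.4, -88.6, 199.0]
tcp_rot: [[0.003, 1.0, -0.001], [1.0, -0.003, 0.001], [0.001, -0.001, -1.0]]
force: [-0.5, 0.6, -0.2]
finger_gap: 0.849
gripper_force: 0.0
```

Run:
```python
from h import *
s,c,T=wrist('w1.png');np.save('w1.npy',c['color'])
print(s['position'],s['tcp_rot'],proj(c,[488,-90,37],T),proj(c,[488,-90,95],T),shift([436,-377,115]))
```

```text
[487.41286536 -88.57964685 198.95633458] [[ 2.73088876e-03  9.99995197e-01 -1.46551320e-03]
 [ 9.99995898e-01 -2.72961961e-03  8.67314677e-04]
 [ 8.63310218e-04 -1.46787572e-03 -9.99998550e-01]] [257.55336155 171.31305834] [257.60319365 183.38554645] [-289.4  -50.5   83.9]
```

View pics/w1.png

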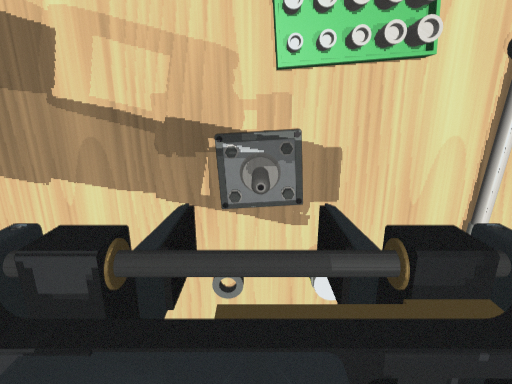

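The wrist view shows the axle tip at about (260,187) and the shoulder centre at about (260,172), with the bracket square on. I'll enlarge it while moving on to the washer.

carry_out:
  series:
    - {"x": -48,"y": -8,"z": 0,"yaw": 0,"gripper": 0.85}
    - {"x": -96,"y": -16,"z": 10,"yaw": 0,"gripper": 0.85}
    - {"x": -144,"y": -24,"z": 20,"yaw": 0,"gripper": 0.85}
    - {"x": -190,"y": -32,"z": 34,"yaw": 0,"gripper": 0.85}
    - {"x": -232,"y": -42,"z": 54,"yaw": 0,"gripper": 0.85}
    - {"x": -270,"y": -50,"z": 74,"yaw": 0,"gripper": 0.85}
    - {"x": -289,"y": -50,"z": 84,"yaw": 0,"gripper": 0.85}
    - {"x": -289,"y": -50,"z": 84,"yaw": 0,"gripper": 0.85}
    - {"x": -289,"y": -50,"z": 84,"yaw": 0,"gripper": 0.85}

```text
t: 2.85
position: [438.1, -375.4, 115.8]
tcp_rot: [[-0.0, 1.0, 0.0], [1.0, 0.0, 0.001], [0.001, 0.0, -1.0]]
force: [-0.0, 0.8, -0.4]
finger_gap: 0.849
gripper_force: 0.0
```

Run:
```python
from h import *
s,c,T=wrist();im=c['color'][:,:,::-1]
hsv=cv2.cvtColor(np.ascontiguousarray(im),cv2.COLOR_BGR2HSV)
print(s['position'],proj(c,[436,-377,8],T),shift([436,-377,10]))
a=np.load('w1.npy')[130:210,220:300,::-1]
cv2.imwrite('pics/c2.png',np.hstack([cv2.resize(a,(400,384),interpolation=cv2.INTER_CUBIC),cv2.resize(im,(400,300))] if 0 else [cv2.resize(a,(288,288),interpolation=cv2.INTER_CUBIC),cv2.resize(im[:288],(512,288))]))
```

```text
[ 438.14376651 -375.41775045  115.82924497] [254.79890024 182.61718208] [ -1.8  -2.5 106.3]
```

View pics/c2.png

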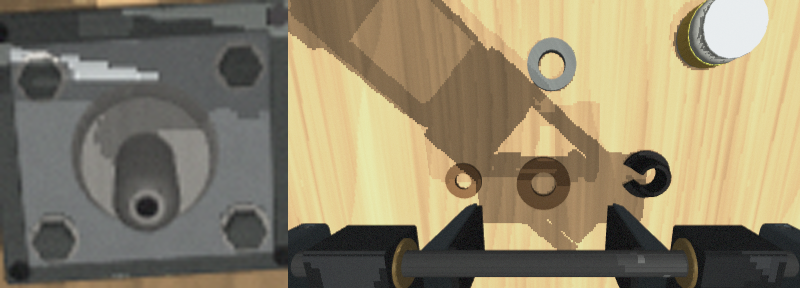

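The axle tip hole is at (261,188) and the shoulder at (260,174). The washer is at (255,183) in the wrist view, with the small ring left of it and the cracked bearing right. Next I'll compute both positions.

Run:
```python
from h import *
s,c,T=wrist();im=np.ascontiguousarray(c['color'])
R1=np.array([[2.73088876e-03,9.99995197e-01,-1.46551320e-03],[9.99995898e-01,-2.72961961e-03,8.67314677e-04],[8.63310218e-04,-1.46787572e-03,-9.99998550e-01]])
T1=(R1,np.array([487.41,-88.58,198.96]))
print('axle',plane(c,(261.1,187.8),95,T1),plane(c,(260.2,174.3),37,T1))
hsv=cv2.cvtColor(im,cv2.COLOR_RGB2HSV).astype(int)
roi=im[150:215,222:288].astype(int)
m=((roi[...,2]*1.0/(roi[...,0]+1))<0.5).astype(np.uint8)
print(hsv[170,240],hsv[195,260],hsv[183,255],hsv[208,258],hsv[165,225])
n,l,st,ce=cv2.connectedComponentsWithStats(m);i=1+np.argmax(st[1:,4]);print(st[i],ce[i])
x,y,w,h,_=st[i];P=(222+x+(w-1)/2,150+y+(h-1)/2)
print(P,plane(c,P,6,T)); print(shift(np.r_[plane(c,P,6,T)[:2],10]))
```

```text
axle [491.59879789 -94.71419793  95.        ] [491.22900801 -93.73904489  37.        ]
[ 15 125  96] [ 15 132  77] [ 17  98 161] [ 16 123  95] [ 16 108 123]
[  7   8  53  51 964] [31.78215768 33.74170124]
(np.float64(255.0), np.float64(183.0)) [ 436.50276567 -377.99887031    6.        ]
[ -2.6  -2.1 106.5]
```

carry_out:
  force: 25
  series:
    - {"x": -2.5,"y": -2,"z": 40,"yaw": 0,"gripper": 0.85}
    - {"x": -2.5,"y": -2,"z": 80,"yaw": 0,"gripper": 0.85}
    - {"x": -2.5,"y": -2,"z": 98,"yaw": 0,"gripper": 0.85}
    - {"x": -2.5,"y": -2,"z": 105,"yaw": 0,"gripper": 0.85}
    - {"x": -2.5,"y": -2,"z": 105,"yaw": 0,"gripper": 0.85}
    - {"x": -2.5,"y": -2,"z": 105,"yaw": 0,"gripper": 0.4}
    - {"x": -2.5,"y": -2,"z": 105,"yaw": 0,"gripper": 0.4}
    - {"x": -2.5,"y": -2,"z": 105,"yaw": 0,"gripper": 0.4}
    - {"x": -2.5,"y": -2,"z": 105,"yaw": 0,"gripper": 0.4}
    - {"x": -2.5,"y": -2,"z": 105,"yaw": 0,"gripper": 0.4}

```text
t: 3.95
position: [435.6, -379.6, 10.9]
tcp_rot: [[0.001, 1.0, 0.0], [1.0, -0.001, -0.0], [-0.0, 0.0, -1.0]]
force: [-0.3, -0.3, 0.1]
finger_gap: 0.446
gripper_force: 0.0
```

Run:
```python
from h import *
s,c,T=wrist('w3.png');print(s['position'],s['finger_gap'],s['gripper_force'],s['force'],proj(c,[436.5,-378,8],T))
```

```text
[ 435.61363546 -379.62829963   10.87092543] 0.44613378346299126 0.0 [-0.29937638 -0.25893177  0.12670406] [258.18256476 216.31900757]
```

View pics/w3.png

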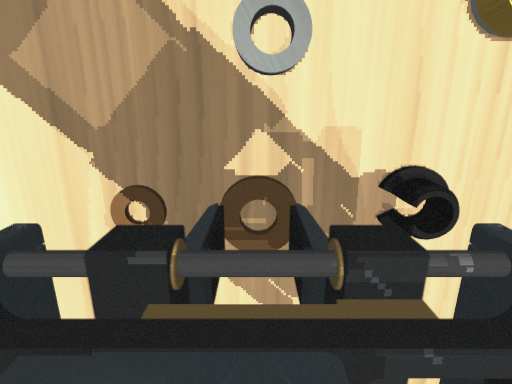

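Picture: the washer at (258,214) sits between the fingers, but no grip force is shown. I'll close further.

carry_out:
  force: 25
  series:
    - {"x": 0,"y": 0,"z": 0,"yaw": 0,"gripper": 0.2}
    - {"x": 0,"y": 0,"z": 0,"yaw": 0,"gripper": 0.2}

```text
t: 4.2
position: [435.5, -379.5, 10.4]
tcp_rot: [[0.001, 1.0, -0.0], [1.0, -0.001, 0.0], [0.0, -0.0, -1.0]]
force: [-0.5, 0.2, -0.9]
finger_gap: 0.258
gripper_force: 0.0
```

Run:
```python
from h import *
s,c,T=wrist('w4.png');R,p=T
for z in (-11,0,8): print(z,proj(c,p+R@[0,0,z],T),proj(c,p+R@[16,11.7,z],T),proj(c,p+R@[-16,11.7,z],T))
cv2.imwrite('pics/w4.png',cv2.resize(c['color'][150:330,150:370,::-1],(733,600)))
```

```text
-11 [256.90337909 226.50518136] [275.47606347 202.98920052] [274.61112615 249.01308639]
0 [256.90021634 220.08959512] [274.45799828 197.71752617] [273.68107721 241.55349569]
8 [256.89812063 215.83848098] [273.78479653 194.23159967] [273.0635937  236.60088076]
```

View pics/w4.png

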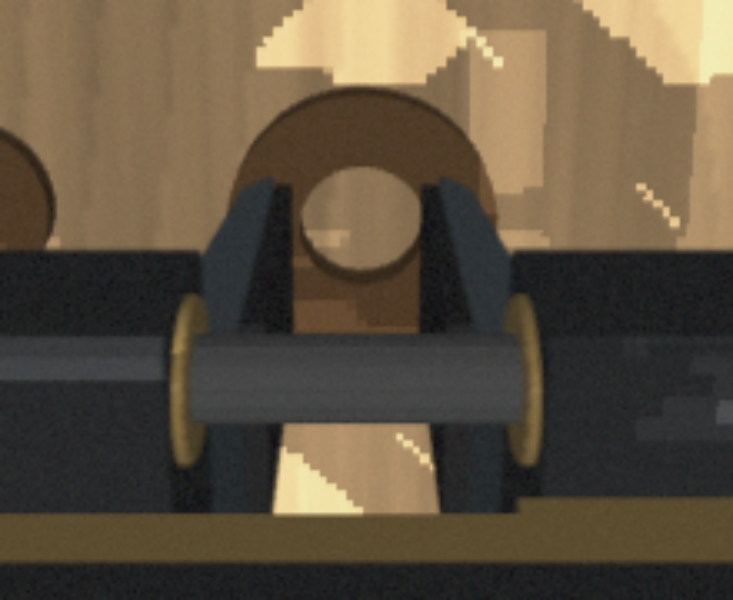

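The picture shows the fingers closed above the washer, with tips at about (238,206) and (276,206), so they sit higher than the stated overhang implies. I'll open and feel my way down gently.

carry_out:
  series:
    - {"x": 0,"y": 0,"z": 0,"yaw": 0,"gripper": 0.85}
    - {"x": 0,"y": 0,"z": 0,"yaw": 0,"gripper": 0.85}
    - {"x": 0,"y": 0,"z": 0,"yaw": 0,"gripper": 0.85}
    - {"x": 0,"y": 0,"z": 0,"yaw": 0,"gripper": 0.85}
    - {"x": 0,"y": 0,"z": 0,"yaw": 0,"gripper": 0.85}
    - {"x": 0,"y": 0,"z": 0,"yaw": 0,"gripper": 0.85}
    - {"x": 0,"y": 0,"z": 1,"yaw": 0,"gripper": 0.85}
    - {"x": 0,"y": 0,"z": 2,"yaw": 0,"gripper": 0.85}
    - {"x": 0,"y": 0,"z": 3,"yaw": 0,"gripper": 0.85}
    - {"x": 0,"y": 0,"z": 4,"yaw": 0,"gripper": 0.85}

```text
t: 5.25
position: [435.5, -379.4, 6.4]
tcp_rot: [[0.0, 1.0, -0.0], [1.0, -0.0, 0.0], [0.0, -0.0, -1.0]]
force: [0.8, 0.1, -0.5]
finger_gap: 0.85
gripper_force: 0.0
```

carry_out:
  series:
    - {"x": 0,"y": 0,"z": 1,"yaw": 0,"gripper": 0.85}
    - {"x": 0,"y": 0,"z": 2,"yaw": 0,"gripper": 0.85}
    - {"x": 0,"y": 0,"z": 3,"yaw": 0,"gripper": 0.85}

```text
t: 5.55
position: [435.5, -379.5, 3.4]
tcp_rot: [[0.0, 1.0, -0.0], [1.0, -0.0, 0.0], [0.0, -0.0, -1.0]]
force: [0.3, -0.5, -0.9]
finger_gap: 0.851
gripper_force: 0.0
```

carry_out:
  series:
    - {"x": 0,"y": 0,"z": 1,"yaw": 0,"gripper": 0.85}
    - {"x": 0,"y": 0,"z": 2,"yaw": 0,"gripper": 0.85}
    - {"x": 0,"y": 0,"z": 3,"yaw": 0,"gripper": 0.85}
    - {"x": 0,"y": 0,"z": 4,"yaw": 0,"gripper": 0.85}

```text
t: 5.95
position: [435.5, -379.5, -0.6]
tcp_rot: [[0.001, 1.0, 0.0], [1.0, -0.001, 0.0], [0.0, 0.0, -1.0]]
force: [1.0, -0.3, -0.4]
finger_gap: 0.849
gripper_force: 0.0
```

Run:
```python
from h import *
s,c,T=wrist();print(s['position'],s['force'],ctrl.finger_overhang,proj(c,[436.5,-378,8],T))
im=c['color'][:,:,::-1];cv2.imwrite('pics/w5.png',cv2.resize(im[130:310,120:400],(800,514)))
im=eyes.read_camera('scene')['color'][:,:,::-1];cv2.imwrite('pics/s5.png',cv2.resize(im[120:220,80:220],(798,570)))
```

```text
[ 435.54648099 -379.48083486   -0.56870627] [ 1.00573133 -0.29072342 -0.44140822] 8.0 [258.36653198 222.9155186 ]
```

View pics/s5.png

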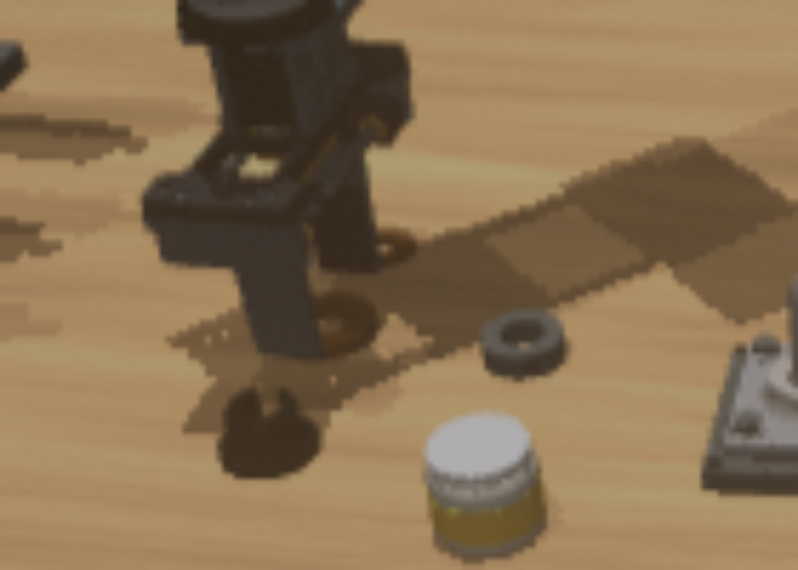

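The scene crop shows the near fingertip at about (295,357) in the crop, close to the bench, so the fingers now straddle the washer. I'll try closing.

carry_out:
  force: 25
  series:
    - {"x": 0,"y": 0,"z": 0,"yaw": 0,"gripper": 0.4}
    - {"x": 0,"y": 0,"z": 0,"yaw": 0,"gripper": 0.4}
    - {"x": 0,"y": 0,"z": 0,"yaw": 0,"gripper": 0.4}
    - {"x": 0,"y": 0,"z": 0,"yaw": 0,"gripper": 0.4}
    - {"x": 0,"y": 0,"z": 0,"yaw": 0,"gripper": 0.4}

```text
t: 6.55
position: [435.6, -379.5, -0.5]
tcp_rot: [[0.001, 1.0, 0.0], [1.0, -0.001, 0.0], [0.0, 0.0, -1.0]]
force: [0.4, -0.2, -1.0]
finger_gap: 0.442
gripper_force: 0.0
```

Run:
```python
from h import *
c=eyes.read_camera('scene')
o,d=ray(c,(131.5,182.3))
for x in (474,487.7): print(o+d*(x-o[0])/d[0])
```

```text
[ 474.         -380.25389122    7.3778196 ]
[ 487.7        -372.93089479   17.67574299]
```

carry_out:
  series:
    - {"x": 0,"y": 0,"z": 0,"yaw": 0,"gripper": 0.85}
    - {"x": 0,"y": 0,"z": 0,"yaw": 0,"gripper": 0.85}
    - {"x": 0,"y": 0,"z": 0,"yaw": 0,"gripper": 0.85}
    - {"x": 0,"y": 0,"z": 0,"yaw": 0,"gripper": 0.85}
    - {"x": 0,"y": 0,"z": 0,"yaw": 0,"gripper": 0.85}
    - {"x": 0,"y": 0,"z": 1,"yaw": 0,"gripper": 0.85}
    - {"x": 0,"y": 0,"z": 2,"yaw": 0,"gripper": 0.85}
    - {"x": 0,"y": 0,"z": 3,"yaw": 0,"gripper": 0.85}
    - {"x": 0,"y": 0,"z": 4,"yaw": 0,"gripper": 0.85}
    - {"x": 0,"y": 0,"z": 4,"yaw": 0,"gripper": 0.85}

```text
t: 7.6
position: [435.4, -379.4, -4.7]
tcp_rot: [[0.001, 1.0, -0.0], [1.0, -0.001, 0.0], [0.0, -0.0, -1.0]]
force: [0.5, -1.3, -0.8]
finger_gap: 0.847
gripper_force: 0.0
```

carry_out:
  series:
    - {"x": 0,"y": 0,"z": 1,"yaw": 0,"gripper": 0.85}
    - {"x": 0,"y": 0,"z": 2,"yaw": 0,"gripper": 0.85}
    - {"x": 0,"y": 0,"z": 2,"yaw": 0,"gripper": 0.85}

```text
t: 7.9
position: [435.4, -379.4, -6.7]
tcp_rot: [[0.0, 1.0, -0.0], [1.0, -0.0, 0.0], [0.0, -0.0, -1.0]]
force: [-0.1, -0.1, -0.2]
finger_gap: 0.855
gripper_force: 0.0
```

carry_out:
  series:
    - {"x": 0,"y": 0,"z": 1,"yaw": 0,"gripper": 0.85}
    - {"x": 0,"y": 0,"z": 2,"yaw": 0,"gripper": 0.85}
    - {"x": 0,"y": 0,"z": 2,"yaw": 0,"gripper": 0.85}

```text
t: 8.2
position: [435.4, -379.4, -8.6]
tcp_rot: [[0.0, 1.0, -0.0], [1.0, -0.0, 0.0], [0.0, -0.0, -1.0]]
force: [0.1, -0.9, 0.4]
finger_gap: 0.845
gripper_force: 0.0
```

carry_out:
  force: 25
  series:
    - {"x": 0,"y": 0,"z": 0,"yaw": 0,"gripper": 0.4}
    - {"x": 0,"y": 0,"z": 0,"yaw": 0,"gripper": 0.4}
    - {"x": 0,"y": 0,"z": 0,"yaw": 0,"gripper": 0.4}
    - {"x": 0,"y": 0,"z": 0,"yaw": 0,"gripper": 0.4}
    - {"x": 0,"y": 0,"z": 0,"yaw": 0,"gripper": 0.4}

```text
t: 8.7
position: [435.7, -379.5, -8.4]
tcp_rot: [[0.001, 1.0, 0.0], [1.0, -0.001, -0.0], [-0.0, 0.0, -1.0]]
force: [0.2, -0.4, -0.5]
finger_gap: 0.584
gripper_force: 25.0
```

Gripped at 25 N, so the real fingertips are about 11 to 13 mm behind the reported TCP. I'll use these measured offsets and lift.

carry_out:
  series:
    - {"x": 0,"y": 0,"z": -10,"yaw": 0,"gripper": 0.4}
    - {"x": 0,"y": 0,"z": -45,"yaw": 0,"gripper": 0.4}
    - {"x": 0,"y": 0,"z": -90,"yaw": 0,"gripper": 0.4}
    - {"x": 0,"y": 0,"z": -130,"yaw": 0,"gripper": 0.4}
    - {"x": 30,"y": 5,"z": -150,"yaw": 0,"gripper": 0.4}
    - {"x": 78,"y": 15,"z": -150,"yaw": 0,"gripper": 0.4}
    - {"x": 126,"y": 25,"z": -150,"yaw": 0,"gripper": 0.4}
    - {"x": 174,"y": 35,"z": -150,"yaw": 0,"gripper": 0.4}
    - {"x": 220,"y": 45,"z": -150,"yaw": 0,"gripper": 0.4}
    - {"x": 258,"y": 52,"z": -150,"yaw": 0,"gripper": 0.4}

```text
t: 9.7
position: [487.5, -119.1, 142.2]
tcp_rot: [[-0.0, 1.0, 0.0], [1.0, 0.0, 0.0], [0.0, 0.0, -1.0]]
force: [0.8, 0.2, -1.0]
finger_gap: 0.586
gripper_force: 25.0
```

Run:
```python
from h import *
s,c,T=wrist();print(s['position'],np.array(s['tcp_rot']).round(4).tolist(),s['force'],s['finger_gap'],shift([491.4,-94.2,140]))
R,p=T
# where a washer at tcp x, y+1.5, top 16.4 below.. should appear
print(proj(c,p+R@[1.5,0.8,-8.4-8],T), proj(c,[491.4,-94.2,95],T))
im=c['color'][:,:,::-1];cv2.imwrite('pics/w6.png',cv2.resize(im[110:310,120:400],(798,570)))
```

```text
[ 487.50998231 -119.10971338  142.17090346] [[-0.0002, 1.0, 0.0004], [1.0, 0.0002, 0.0004], [0.0004, 0.0004, -1.0]] [ 0.83043522  0.18828071 -0.98582183] 0.5858149972239234 [20.   3.5  2.2]
[258.18537271 227.71409347] [261.66881234 169.81836326]
```

View pics/w6.png

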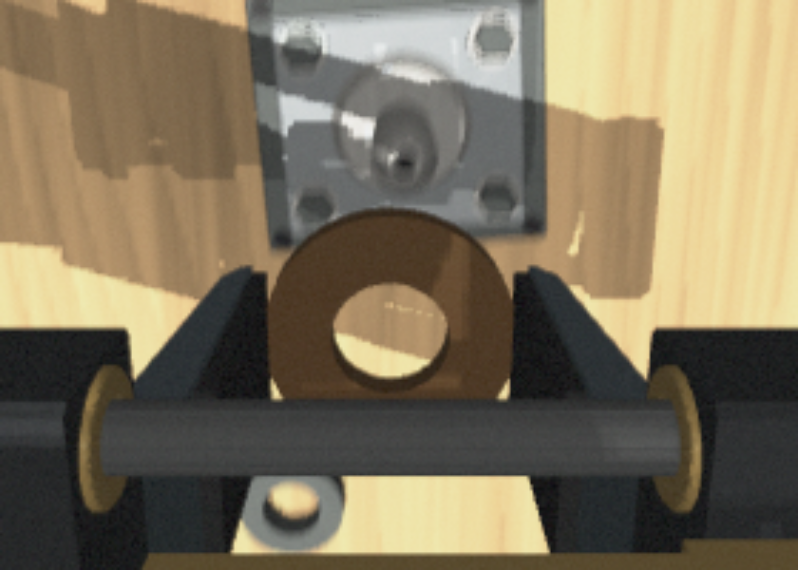

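The washer is held level, with its hole at (257,226). The axle tip is at (261,166). I'll go in just above the tip and compare there, where the parallax is small.

carry_out:
  series:
    - {"x": 12,"y": 1.5,"z": 10,"yaw": 0,"gripper": 0.4}
    - {"x": 25,"y": 3.2,"z": 25,"yaw": 0,"gripper": 0.4}
    - {"x": 25,"y": 3.2,"z": 40,"yaw": 0,"gripper": 0.4}
    - {"x": 25,"y": 3.2,"z": 47,"yaw": 0,"gripper": 0.4}
    - {"x": 25,"y": 3.2,"z": 47,"yaw": 0,"gripper": 0.4}
    - {"x": 25,"y": 3.2,"z": 47,"yaw": 0,"gripper": 0.4}

```text
t: 10.35
position: [491.0, -97.1, 94.7]
tcp_rot: [[0.002, 1.0, 0.0], [1.0, -0.002, -0.0], [-0.0, 0.0, -1.0]]
force: [0.3, 0.6, -0.7]
finger_gap: 0.586
gripper_force: 25.0
```

Run:
```python
from h import *
s,c,T=wrist();print(s['position'],s['force'],s['finger_gap'])
R,p=T
im=c['color'][:,:,::-1];cv2.imwrite('pics/w7.png',cv2.resize(im[180:270,195:315],(800,600),interpolation=cv2.INTER_CUBIC))
```

```text
[490.99682015 -97.10353709  94.71182249] [ 0.29867244  0.59779385 -0.70227101] 0.586444375948713
```

View pics/w7.png

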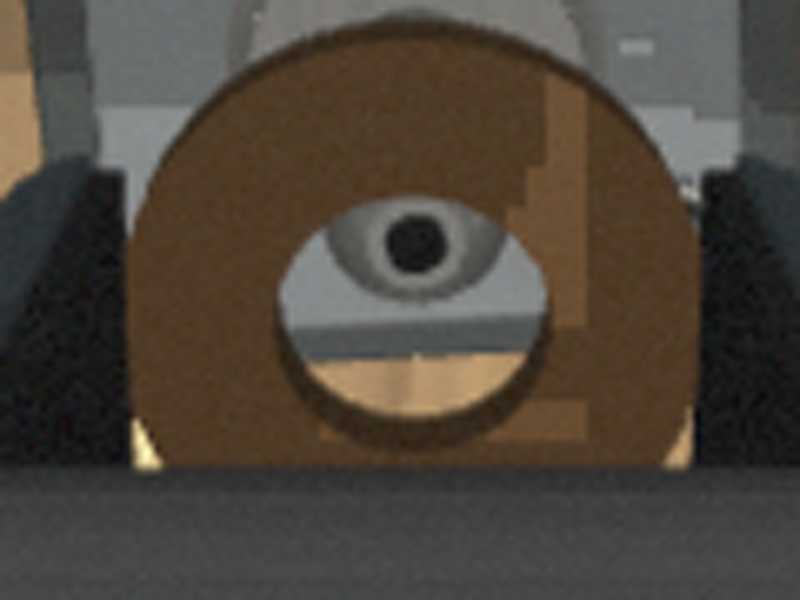

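The tip hole is at (257.2,216.5) and the washer hole's top edge is centred at (257.0,228.3). Next I'll compute the offset.

Run:
```python
from h import *
s,c,T=wrist();R,p=T
w=R.T@(plane(c,(256.95,228.3),p[2]+16.4,T)-p); a=R.T@(plane(c,(257.2,216.4),95,T)-p)
print(w,a,a-w,plane(c,(257.2,216.4),95,T),s['position'])
```

```text
[  1.10265912   0.02751916 -16.40020815] [2.67748969 0.20169996 0.01944957] [ 1.57483057  0.1741808  16.41965771] [491.48561488 -94.4372809   95.        ] [491.28004325 -97.11447357  95.01979646]
```

carry_out:
  series:
    - {"x": 1.6,"y": 0.2,"z": 0,"yaw": 0,"gripper": 0.4}
    - {"x": 1.6,"y": 0.2,"z": 8,"yaw": 0,"gripper": 0.4}
    - {"x": 1.6,"y": 0.2,"z": 20,"yaw": 0,"gripper": 0.4}
    - {"x": 1.6,"y": 0.2,"z": 35,"yaw": 0,"gripper": 0.4}
    - {"x": 1.6,"y": 0.2,"z": 50,"yaw": 0,"gripper": 0.4}
    - {"x": 1.6,"y": 0.2,"z": 60,"yaw": 0,"gripper": 0.4}
    - {"x": 1.6,"y": 0.2,"z": 64,"yaw": 0,"gripper": 0.4}
    - {"x": 1.6,"y": 0.2,"z": 65.5,"yaw": 0,"gripper": 0.4}
    - {"x": 1.6,"y": 0.2,"z": 66,"yaw": 0,"gripper": 0.4}
    - {"x": 1.6,"y": 0.2,"z": 66,"yaw": 0,"gripper": 0.4}

```text
t: 11.45
position: [491.7, -95.0, 29.0]
tcp_rot: [[0.001, 1.0, 0.002], [1.0, -0.001, -0.0], [-0.0, 0.002, -1.0]]
force: [-0.0, 0.8, -1.8]
finger_gap: 0.58
gripper_force: 25.0
```

carry_out:
  series:
    - {"x": 0,"y": 0,"z": 0.5,"yaw": 0,"gripper": 0.4}
    - {"x": 0,"y": 0,"z": 0.5,"yaw": 0,"gripper": 0.4}

```text
t: 11.65
position: [491.7, -95.0, 28.5]
tcp_rot: [[0.0, 1.0, 0.002], [1.0, -0.0, -0.0], [-0.0, 0.002, -1.0]]
force: [0.6, -0.4, -0.8]
finger_gap: 0.586
gripper_force: 25.0
```

carry_out:
  series:
    - {"x": 0,"y": 0,"z": 0.3,"yaw": 0,"gripper": 0.75}
    - {"x": 0,"y": 0,"z": 0.3,"yaw": 0,"gripper": 0.75}
    - {"x": 0,"y": 0,"z": 0,"yaw": 0,"gripper": 0.75}
    - {"x": 0,"y": 0,"z": -20,"yaw": 0,"gripper": 0.75}
    - {"x": 0,"y": 0,"z": -60,"yaw": 0,"gripper": 0.75}
    - {"x": 0,"y": 0,"z": -105,"yaw": 0,"gripper": 0.75}
    - {"x": 48,"y": -9,"z": -105,"yaw": 0,"gripper": 0.75}
    - {"x": 96,"y": -18,"z": -105,"yaw": 0,"gripper": 0.75}
    - {"x": 144,"y": -27,"z": -105,"yaw": 0,"gripper": 0.75}
    - {"x": 192,"y": -36,"z": -105,"yaw": 0,"gripper": 0.75}

```text
t: 12.65
position: [454.6, 98.6, 133.3]
tcp_rot: [[0.001, 1.0, 0.001], [1.0, -0.001, 0.0], [0.0, 0.001, -1.0]]
force: [0.6, 0.2, 0.7]
finger_gap: 0.751
gripper_force: 0.0
```

carry_out:
  series:
    - {"x": 48,"y": -9,"z": 0,"yaw": 0,"gripper": 0.75}
    - {"x": 94,"y": -18,"z": 10,"yaw": 0,"gripper": 0.75}
    - {"x": 138,"y": -27,"z": 20,"yaw": 0,"gripper": 0.75}
    - {"x": 138,"y": -27,"z": 20,"yaw": 0,"gripper": 0.75}
    - {"x": 138,"y": -27,"z": 20,"yaw": 0,"gripper": 0.75}

```text
t: 13.15
position: [427.7, 235.6, 112.8]
tcp_rot: [[-0.002, 1.0, -0.001], [1.0, 0.002, -0.001], [-0.001, -0.001, -1.0]]
force: [0.6, -0.6, 0.1]
finger_gap: 0.749
gripper_force: 0.0
```

Run:
```python
from h import *
s,c,T=wrist();R,p=T;print(s['t'],s['position'])
im=c['color'];q=proj(c,[429,236,25],T);print(q)
x,y=np.round(q).astype(int);r=60
g=im[y-r:y+r,x-r:x+r].astype(int).max(2);m=(g<75).astype(np.uint8)
n,l,st,ce=cv2.connectedComponentsWithStats(m)
for i in range(1,n):
  if st[i][4]>80: print(st[i]+[x-r,y-r,0,0,0],ce[i]+[x-r,y-r])
cv2.imwrite('pics/w8.png',cv2.resize(im[110:290,136:376,::-1],(800,600),interpolation=cv2.INTER_CUBIC))
im=eyes.read_camera('scene')['color'][:,:,::-1];np.save('s8.npy',im)
```

```text
13.15 [427.69805444 235.56613992 112.75528857]
[258.28568527 185.63105271]
[ 237  152   49   48 1545] [261.05177994 175.11326861]
[310 205   8  41 266] [314.16917293 226.37593985]
[198 206   6  40 182] [199.80769231 226.7032967 ]
```

View pics/w8.png

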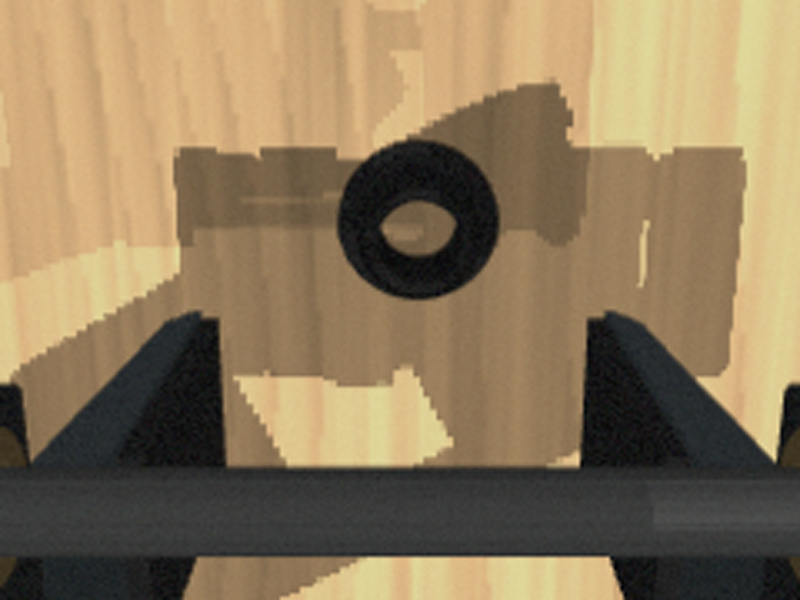

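The bearing is whole all round, with its flange centred at (261,175.5).

Run:
```python
from h import *
s,c,T=wrist();P=plane(c,(261,175.5),5,T);print(P,shift([P[0],P[1],2]))
```

```text
[432.74915029 240.00229486   5.        ] [  6.    4.  111.3]
```

carry_out:
  force: 15
  series:
    - {"x": 5,"y": 4.5,"z": 40,"yaw": 0,"gripper": 0.75}
    - {"x": 5,"y": 4.5,"z": 80,"yaw": 0,"gripper": 0.75}
    - {"x": 5,"y": 4.5,"z": 104,"yaw": 0,"gripper": 0.75}
    - {"x": 5,"y": 4.5,"z": 111,"yaw": 0,"gripper": 0.75}
    - {"x": 5,"y": 4.5,"z": 111,"yaw": 0,"gripper": 0.6}
    - {"x": 5,"y": 4.5,"z": 111,"yaw": 0,"gripper": 0.2}
    - {"x": 5,"y": 4.5,"z": 111,"yaw": 0,"gripper": 0.2}
    - {"x": 5,"y": 4.5,"z": 111,"yaw": 0,"gripper": 0.2}
    - {"x": 5,"y": 4.5,"z": 111,"yaw": 0,"gripper": 0.2}
    - {"x": 5,"y": 4.5,"z": 111,"yaw": 0,"gripper": 0.2}

```text
t: 14.3
position: [433.3, 240.4, 3.0]
tcp_rot: [[0.0, 1.0, 0.002], [1.0, -0.0, 0.001], [0.001, 0.002, -1.0]]
force: [-1.3, -1.0, 6.8]
finger_gap: 0.382
gripper_force: 15.0
```

carry_out:
  force: 15
  series:
    - {"x": 0,"y": 0,"z": 0,"yaw": 0,"gripper": 0.2}
    - {"x": 0,"y": 0,"z": 0,"yaw": 0,"gripper": 0.2}

```text
t: 14.5
position: [433.3, 240.4, 3.0]
tcp_rot: [[0.0, 1.0, 0.002], [1.0, -0.0, 0.001], [0.001, 0.002, -1.0]]
force: [-0.0, -1.7, 6.3]
finger_gap: 0.39
gripper_force: 15.0
```

Run:
```python
from h import *
s,c,T=wrist();print(s['position'],s['force'],s['moment'],s['finger_gap'])
a=cv2.resize(c['color'][170:300,190:330,::-1],(400,371),interpolation=cv2.INTER_CUBIC)
c=eyes.read_camera('scene');q=proj(c,[433,240,20]);x,y=np.round(q).astype(int);print(q)
b=cv2.resize(c['color'][y-37:y+27,x-35:x+34,::-1],(400,371),interpolation=cv2.INTER_CUBIC)
cv2.imwrite('pics/w9.png',np.hstack([a,b]))
```

```text
[433.31662987 240.42514602   3.03020705] [-0.03243258 -1.68023281  6.26553694] [-0.28617513  0.19980037 -0.05827158] 0.39002138538867465
[335.58304606 186.31046509]
```

View pics/w9.png

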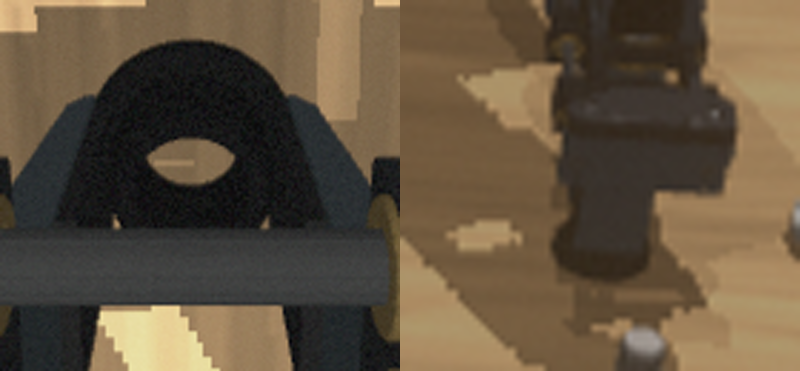

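The picture shows the fingers closed on the sleeve, with the finger corners at (223,204) and (291,204). Only a light upward force of 6 N is showing. I'll lift and carry it to the bracket.

carry_out:
  series:
    - {"x": 0,"y": 0,"z": -3,"yaw": 0,"gripper": 0.2}
    - {"x": 0,"y": 0,"z": -30,"yaw": 0,"gripper": 0.2}
    - {"x": 0,"y": 0,"z": -75,"yaw": 0,"gripper": 0.2}
    - {"x": 0,"y": 0,"z": -120,"yaw": 0,"gripper": 0.2}
    - {"x": -45,"y": 8,"z": -135,"yaw": 0,"gripper": 0.2}
    - {"x": -93,"y": 16,"z": -135,"yaw": 0,"gripper": 0.2}
    - {"x": -141,"y": 24,"z": -135,"yaw": 0,"gripper": 0.2}
    - {"x": -189,"y": 32,"z": -135,"yaw": 0,"gripper": 0.2}
    - {"x": -237,"y": 40,"z": -135,"yaw": 0,"gripper": 0.2}
    - {"x": -275,"y": 50,"z": -135,"yaw": 0,"gripper": 0.2}

```text
t: 15.6
position: [482.1, -37.2, 137.1]
tcp_rot: [[0.002, 1.0, -0.0], [1.0, -0.002, -0.0], [-0.0, -0.0, -1.0]]
force: [0.4, 0.3, 0.0]
finger_gap: 0.383
gripper_force: 15.0
```

carry_out:
  series:
    - {"x": -25,"y": 9,"z": 0,"yaw": 0,"gripper": 0.2}
    - {"x": -25,"y": 9,"z": 0,"yaw": 0,"gripper": 0.2}
    - {"x": -25,"y": 9,"z": 0,"yaw": 0,"gripper": 0.2}

```text
t: 15.9
position: [491.1, -59.9, 136.7]
tcp_rot: [[0.002, 1.0, -0.001], [1.0, -0.002, 0.001], [0.001, -0.001, -1.0]]
force: [-0.4, 0.5, -0.5]
finger_gap: 0.386
gripper_force: 15.0
```

Run:
```python
from h import *
s,c,T=wrist();print(s['position'],s['force'],s['finger_gap'],proj(c,[491.4,-94.4,95],T),proj(c,[491.4,-94.4,45],T))
a=cv2.resize(c['color'][110:270,176:336,::-1],(560,560),interpolation=cv2.INTER_CUBIC)
c=eyes.read_camera('scene');q=proj(c,[491,-94,60]);x,y=np.round(q).astype(int);print(q)
b=cv2.resize(c['color'][y-45:y+35,x-17:x+17,::-1],(238,560),interpolation=cv2.INTER_CUBIC)
cv2.imwrite('pics/w10.png',np.hstack([a,b]))
```

```text
[491.10397795 -59.887831   136.74078144] [-0.35452461  0.47335995 -0.47181513] 0.38639974012846606 [257.3322212  239.52119803] [257.30581839 217.89380447]
[221.5017487  178.13068533]
```

View pics/w10.png

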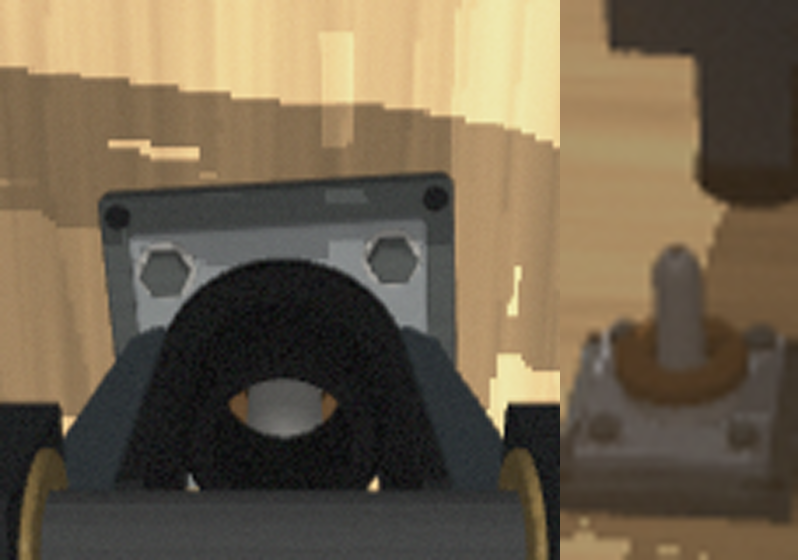

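The washer sits flat on the shoulder and the bearing is held level, with the axle seen through its hole. I'll move over the axle, then lower while watching the force.

carry_out:
  series:
    - {"x": -17,"y": 0.2,"z": 0,"yaw": 0,"gripper": 0.2}
    - {"x": -34,"y": 0.4,"z": 15,"yaw": 0,"gripper": 0.2}
    - {"x": -34,"y": 0.4,"z": 30,"yaw": 0,"gripper": 0.2}
    - {"x": -34,"y": 0.4,"z": 30,"yaw": 0,"gripper": 0.2}
    - {"x": -34,"y": 0.4,"z": 30,"yaw": 0,"gripper": 0.2}

```text
t: 16.5
position: [491.8, -92.8, 107.2]
tcp_rot: [[-0.001, 1.0, -0.0], [1.0, 0.001, 0.0], [0.0, -0.0, -1.0]]
force: [-0.1, -0.2, -0.6]
finger_gap: 0.383
gripper_force: 15.0
```

Run:
```python
from h import *
s,c,T=wrist();R,p=T;print(s['position'],s['force'],shift([491.4,-93.8,48]))
q=proj(c,[491.4,-94.4,95],T);print('axle pred',q)
g=c['color'].astype(int).max(2)
for r in range(205,250,3): print(r,''.join('#' if v<45 else '+' if v<80 else '.' for v in g[r,215:300:2]))
```

```text
[491.80782821 -92.84428348 107.20652133] [-0.06208484 -0.18524472 -0.63419363] [-0.8 -0.9 59.6]
axle pred [256.3370423  215.75368165]
205 .+++##################################+++..
208 ++++###################################++++
211 +++####################################++++
214 ++######################################+++
217 ++######################################+++
220 ++##############++......++###############++
223 +#############.....+++......+############++
226 +############+...............#############+
229 ###############..+.........+###############
232 #################+........#################
235 #####################+#####################
238 ###########################################
241 ###########################################
244 ###########################################
247 #######..#########################.########
```

carry_out:
  series:
    - {"x": -0.9,"y": -0.4,"z": 3,"yaw": 0,"gripper": 0.2}
    - {"x": -0.9,"y": -0.4,"z": 8,"yaw": 0,"gripper": 0.2}
    - {"x": -0.9,"y": -0.4,"z": 13,"yaw": 0,"gripper": 0.2}
    - {"x": -0.9,"y": -0.4,"z": 18,"yaw": 0,"gripper": 0.2}
    - {"x": -0.9,"y": -0.4,"z": 24,"yaw": 0,"gripper": 0.2}

```text
t: 17.05
position: [491.6, -94.8, 82.6]
tcp_rot: [[0.0, 1.0, 0.0], [1.0, -0.0, 0.0], [0.0, 0.0, -1.0]]
force: [-0.5, -0.4, -0.0]
finger_gap: 0.383
gripper_force: 15.0
```

carry_out:
  series:
    - {"x": 0,"y": 0,"z": 10,"yaw": 0,"gripper": 0.2}
    - {"x": 0,"y": 0,"z": 20,"yaw": 0,"gripper": 0.2}
    - {"x": 0,"y": 0,"z": 28,"yaw": 0,"gripper": 0.2}
    - {"x": 0,"y": 0,"z": 31,"yaw": 0,"gripper": 0.2}
    - {"x": 0,"y": 0,"z": 33,"yaw": 0,"gripper": 0.2}
    - {"x": 0,"y": 0,"z": 34,"yaw": 0,"gripper": 0.2}
    - {"x": 0,"y": 0,"z": 34,"yaw": 0,"gripper": 0.2}

```text
t: 17.75
position: [491.7, -94.8, 49.1]
tcp_rot: [[0.0, 1.0, 0.0], [1.0, -0.0, 0.0], [0.0, 0.0, -1.0]]
force: [-0.6, -0.3, -0.3]
finger_gap: 0.389
gripper_force: 15.0
```

carry_out:
  series:
    - {"x": 0,"y": 0,"z": 0.5,"yaw": 0,"gripper": 0.2}
    - {"x": 0,"y": 0,"z": 1,"yaw": 0,"gripper": 0.2}
    - {"x": 0,"y": 0,"z": 1.5,"yaw": 0,"gripper": 0.2}
    - {"x": 0,"y": 0,"z": 1.5,"yaw": 0,"gripper": 0.2}

```text
t: 18.15
position: [491.8, -94.8, 48.0]
tcp_rot: [[0.001, 1.0, 0.001], [1.0, -0.001, -0.0], [-0.0, 0.001, -1.0]]
force: [-0.9, 0.1, 3.8]
finger_gap: 0.384
gripper_force: 15.0
```

The bearing is seated (3.8 N at the expected height). I'll release and go to the roller.

carry_out:
  series:
    - {"x": 0,"y": 0,"z": -0.3,"yaw": 0,"gripper": 0.6}
    - {"x": 0,"y": 0,"z": -0.3,"yaw": 0,"gripper": 0.6}
    - {"x": 0,"y": 0,"z": -0.3,"yaw": 0,"gripper": 0.6}
    - {"x": 0,"y": 0,"z": -20,"yaw": 0,"gripper": 0.6}
    - {"x": 0,"y": 0,"z": -60,"yaw": 0,"gripper": 0.9}
    - {"x": 0,"y": 0,"z": -100,"yaw": 0,"gripper": 0.9}
    - {"x": 48,"y": 6,"z": -100,"yaw": 0,"gripper": 0.9}
    - {"x": 96,"y": 12,"z": -100,"yaw": 0,"gripper": 0.9}
    - {"x": 144,"y": 17,"z": -100,"yaw": 0,"gripper": 0.9}
    - {"x": 192,"y": 22,"z": -100,"yaw": 0,"gripper": 0.9}

```text
t: 19.15
position: [513.6, 98.9, 147.6]
tcp_rot: [[0.001, 1.0, 0.0], [1.0, -0.001, 0.0], [0.0, 0.0, -1.0]]
force: [1.3, 0.2, 0.2]
finger_gap: 0.895
gripper_force: 0.0
```

carry_out:
  series:
    - {"x": 48,"y": 6,"z": 0,"yaw": 0,"gripper": 0.9}
    - {"x": 96,"y": 12,"z": 0,"yaw": 0,"gripper": 0.9}
    - {"x": 144,"y": 18,"z": 0,"yaw": 0,"gripper": 0.9}
    - {"x": 192,"y": 24,"z": 0,"yaw": 0,"gripper": 0.9}
    - {"x": 240,"y": 30,"z": 0,"yaw": 0,"gripper": 0.9}
    - {"x": 267,"y": 31,"z": 0,"yaw": 0,"gripper": 0.9}
    - {"x": 267,"y": 31,"z": 0,"yaw": 0,"gripper": 0.9}
    - {"x": 267,"y": 31,"z": 0,"yaw": 0,"gripper": 0.9}

```text
t: 19.95
position: [544.3, 364.2, 146.8]
tcp_rot: [[-0.001, 1.0, -0.001], [1.0, 0.001, -0.001], [-0.001, -0.001, -1.0]]
force: [-0.3, -0.5, -1.3]
finger_gap: 0.899
gripper_force: 0.0
```

Run:
```python
from h import *
s,c,T=wrist();R,p=T;print(s['t'],s['position'],s['force'],s['finger_gap'])
q=proj(c,[545,364,40],T);print('pred',q)
im=cv2.GaussianBlur(c['color'],(3,3),0);np.save('roller.npy',c['color'])
hsv=cv2.cvtColor(im,cv2.COLOR_RGB2HSV).astype(int)
x,y=np.round(q).astype(int);
for r in range(y-60,y+60,3): print(r,''.join('#' if hsv[r,k,1]<60 and hsv[r,k,2]>70 else '+' if hsv[r,k,2]<60 else '.' for k in range(x-70,x+70,2)))
```

```text
19.95 [544.31267817 364.19832508 146.76209808] [-0.32810426 -0.52556783 -1.25151911] 0.8989097683279624
pred [257.65586534 181.34906991]
121 ......................................................................
124 ......................................................................
127 ......................................................................
130 ......................................................................
133 ......................................................................
136 ......................................................................
139 ......................................................................
142 ......................................................................
145 .......................................#..............................
148 .................................++++..++++...........................
151 ..............................+############.++........................
154 .............................#################+.......................
157 ............................#########..##########..........
[... 1336 characters left out ...]
.......................++
214 ++..................................................................++
217 ++..................................................................++
220 ++..................................................................++
223 ++..................................................................++
226 ++..................................................................++
229 ++..................................................................++
232 ++.................................................................+++
235 ++.................................................................+++
238 ++.................................................................+++
```

Run:
```python
from h import *
s,c,T=wrist()
im=cv2.GaussianBlur(c['color'],(3,3),0);hsv=cv2.cvtColor(im,cv2.COLOR_RGB2HSV).astype(int)
m=((hsv[...,1]<60)&(hsv[...,2]>70)).astype(np.uint8)[140:206,220:310]
n,l,st,ce=cv2.connectedComponentsWithStats(m);i=1+np.argmax(st[1:,4])
k,_=cv2.findContours((l==i).astype(np.uint8),cv2.RETR_EXTERNAL,cv2.CHAIN_APPROX_NONE);e=cv2.minEnclosingCircle(k[0]);el=cv2.fitEllipse(k[0]);print(st[i],e,el)
q=np.array(el[0])+[220,140];P=plane(c,q,40,T);print(q,P,shift([P[0],P[1],15]))
```

```text
[  15    8   56   55 1174] ((42.65983581542969, 34.668033599853516), 28.294158935546875) ((42.71769332885742, 35.15995788574219), (54.25204849243164, 55.17953109741211), 107.65910339355469)
[262.71769333 175.15995789] [550.38911436 369.74678601  40.        ] [  6.9   5.9 132.3]
```

carry_out:
  force: 40
  series:
    - {"x": 6,"y": 6,"z": 30,"yaw": 0,"gripper": 0.9}
    - {"x": 6,"y": 6,"z": 65,"yaw": 0,"gripper": 0.9}
    - {"x": 6,"y": 6,"z": 95,"yaw": 0,"gripper": 0.9}
    - {"x": 6,"y": 6,"z": 120,"yaw": 0,"gripper": 0.9}
    - {"x": 6,"y": 6,"z": 132,"yaw": 0,"gripper": 0.9}
    - {"x": 6,"y": 6,"z": 132,"yaw": 0,"gripper": 0.9}
    - {"x": 6,"y": 6,"z": 132,"yaw": 0,"gripper": 0.4}
    - {"x": 6,"y": 6,"z": 132,"yaw": 0,"gripper": 0.4}
    - {"x": 6,"y": 6,"z": 132,"yaw": 0,"gripper": 0.4}
    - {"x": 6,"y": 6,"z": 132,"yaw": 0,"gripper": 0.4}

```text
t: 21.05
position: [551.2, 370.6, 17.0]
tcp_rot: [[0.0, 1.0, 0.001], [1.0, -0.0, 0.001], [0.001, 0.001, -1.0]]
force: [-1.1, -0.5, 3.3]
finger_gap: 0.618
gripper_force: 40.0
```

carry_out:
  force: 40
  series:
    - {"x": 0,"y": 0,"z": 0,"yaw": 0,"gripper": 0.4}
    - {"x": 0,"y": 0,"z": 0,"yaw": 0,"gripper": 0.4}
    - {"x": 0,"y": 0,"z": 0,"yaw": 0,"gripper": 0.4}

```text
t: 21.35
position: [551.2, 370.6, 17.0]
tcp_rot: [[0.0, 1.0, 0.001], [1.0, -0.0, 0.001], [0.001, 0.001, -1.0]]
force: [-1.5, 0.1, 6.3]
finger_gap: 0.617
gripper_force: 40.0
```

Gripped (0.617 of the opening, which is 58 mm). I'll lift and carry it to the bracket.

carry_out:
  series:
    - {"x": 0,"y": 0,"z": -5,"yaw": 0,"gripper": 0.4}
    - {"x": 0,"y": 0,"z": -40,"yaw": 0,"gripper": 0.4}
    - {"x": 0,"y": 0,"z": -85,"yaw": 0,"gripper": 0.4}
    - {"x": 0,"y": 0,"z": -125,"yaw": 0,"gripper": 0.4}
    - {"x": -45,"y": -6,"z": -130,"yaw": 0,"gripper": 0.4}
    - {"x": -90,"y": -12,"z": -130,"yaw": 0,"gripper": 0.4}
    - {"x": -135,"y": -18,"z": -130,"yaw": 0,"gripper": 0.4}
    - {"x": -180,"y": -24,"z": -130,"yaw": 0,"gripper": 0.4}
    - {"x": -225,"y": -30,"z": -130,"yaw": 0,"gripper": 0.4}
    - {"x": -270,"y": -36,"z": -130,"yaw": 0,"gripper": 0.4}

```text
t: 22.35
position: [513.3, 98.4, 144.7]
tcp_rot: [[0.0, 1.0, -0.002], [1.0, -0.0, -0.001], [-0.001, -0.002, -1.0]]
force: [1.4, -0.6, -5.1]
finger_gap: 0.62
gripper_force: 40.0
```

carry_out:
  series:
    - {"x": -45,"y": -6,"z": 0,"yaw": 0,"gripper": 0.4}
    - {"x": -90,"y": -12,"z": 0,"yaw": 0,"gripper": 0.4}
    - {"x": -130,"y": -18,"z": 0,"yaw": 0,"gripper": 0.4}
    - {"x": -160,"y": -23,"z": 0,"yaw": 0,"gripper": 0.4}
    - {"x": -160,"y": -23,"z": 0,"yaw": 0,"gripper": 0.4}
    - {"x": -160,"y": -23,"z": 0,"yaw": 0,"gripper": 0.4}

```text
t: 22.95
position: [490.9, -60.0, 144.9]
tcp_rot: [[0.002, 1.0, -0.001], [1.0, -0.002, 0.001], [0.001, -0.001, -1.0]]
force: [-0.5, -0.6, -4.7]
finger_gap: 0.62
gripper_force: 40.0
```

Run:
```python
from h import *
s,c,T=wrist();R,p=T;print(s['t'],s['position'],s['force'],s['finger_gap'])
q=proj(c,[491.4,-94.4,75],T);print('bearing pred',q)
np.save('r2.npy',c['color']);v=c['color'].astype(int).max(2)
for r in range(120,215,4): print(r,''.join('#' if k<50 else '+' if k<110 else '.' for k in v[r,200:320:2]))
```

```text
22.95 [490.88869087 -60.02899654 144.94306461] [-0.48151146 -0.57183728 -4.70501861] 0.620158912319011
bearing pred [257.58678573 226.25799649]
120 ............................................................
124 ............................................................
128 ............................................................
132 ............................................................
136 ............................................................
140 ............................................................
144 ............................................................
148 ............................................................
152 ............................................................
156 ............................................................
160 .........................+++++++++++######++++++++++........
164 ....+#####++++++++++++++++++++++++++++++++++++++####+.......
168 ...+###++++++++++++++++++++++++++++++++++++++++++##++.......
172 ...+###++++++++++++++++++++++++++++++++++++++++++++++.......
176 ....++++..+++++.........++++++++++++++++..++++..+++++.......
180 ....++++..+++++.++++++++++++++++++++++...++++++..++++.......
184 ....++++.++++++++++++++++++++++++++++++++++++++..++++.......
188 ....++++.+++++++++++++++++++++++++++++++++++++...++++.......
192 ....++++...++++++++++++++++++++++++++++++++++....++++.......
196 .....++++..+++++++++++++++++++++++++++++++++++...++++.......
200 .....++++.++++++++++++++++++++++++++++++...++++..++++.......
204 +++..+++++++++++++++++++++++++++++++++++.....+++.++++.+++...
208 ++####+++++++++++++++###############++++.....+++++++####++++
212 +#####++++++++++++#####################+.....+++++++#####+++
```

carry_out:
  series:
    - {"x": -17,"y": 0.3,"z": 5,"yaw": 0,"gripper": 0.4}
    - {"x": -34,"y": 0.6,"z": 18,"yaw": 0,"gripper": 0.4}
    - {"x": -34,"y": 0.6,"z": 27,"yaw": 0,"gripper": 0.4}
    - {"x": -34,"y": 0.6,"z": 27,"yaw": 0,"gripper": 0.4}
    - {"x": -34,"y": 0.6,"z": 27,"yaw": 0,"gripper": 0.4}

```text
t: 23.5
position: [492.2, -92.6, 118.4]
tcp_rot: [[-0.001, 1.0, -0.001], [1.0, 0.001, 0.001], [0.001, -0.001, -1.0]]
force: [0.9, 0.8, -5.7]
finger_gap: 0.621
gripper_force: 40.0
```

Run:
```python
from h import *
s,c,T=wrist();R,p=T;print(s['position'],shift([491.4,-93.9,68]))
print('axle tip',proj(c,[491.4,-94.4,95],T),'roller top',proj(c,p+R@[-.9,0,-57],T),'bottom',proj(c,p+R@[-.9,0,-17],T))
v=c['color'].astype(int).max(2)
for r in range(195,262,3): print(r,''.join('#' if k<60 else '+' if k<100 else '-' if k<140 else '.' for k in v[r,205:311:2]))
```

```text
[492.18471399 -92.60347332 118.38261343] [-1.1 -1.1 50.8]
axle tip [255.87919544 210.74868386] roller top [256.92110992 265.245094  ] bottom [256.90484613 231.64837766]
195 ++++--..-#+++++++++++++++++++++++++++++++++-----++++-
198 ++++----+#++#++++++++++++++++++++++++--+++#+---.++++-
201 ++++----+++++++++++++++++++++++++++++----+##+---++++-
204 #+++---##++++++++++++++++++++++++++++-----+#+---++++#
207 ###++-++++++++++++++++--+#+--+++#++++-----++++.-+####
210 ####+-+++++++++++###++--####.-++####+-----+++++.-####
213 ####++++++++++--+####+-.###-.++####+------+++++--####
216 ####++++++++++-----###++---++####---------+++++--####
219 ####+++++++++.-------#########+---------+-+++++++####
222 ####+++++++#---------------------+++++++#++++++++####
225 ###+++++++###+++++++++++++++++++++++++++##+++++++####
228 ###+++++++###++++++++++-----...........####+++++++###
231 ###++++++#####+.......................#####+++++++###
234 ###++++++#######....................++##+##+++++++###
237 ###++++++#######++................-#+######+++++++###
240 ###++++++#####+++#++-..........-+++###+####+++++++###
243 ###+++++++###+#+#++++++++++++++++++##+#+###++++++####
246 ###+++++++######+###+++++++++#+++++++#++#++++++++####
249 ###++++++++###############++#####+########+++++++####
252 #####################################################
255 +++++++++#+++++++++++++++++++++++#++++++++++++#++++++
258 +++++++++++++++++++++++++++++++++++++++++++++++++++++
261 +++++++++++++++++++++++++++++++++++++++++++++++++++++
```

carry_out:
  series:
    - {"x": -0.6,"y": -0.7,"z": 5,"yaw": 0,"gripper": 0.4}
    - {"x": -0.6,"y": -0.7,"z": 11,"yaw": 0,"gripper": 0.4}
    - {"x": -0.6,"y": -0.7,"z": 17,"yaw": 0,"gripper": 0.4}
    - {"x": -0.6,"y": -0.7,"z": 22,"yaw": 0,"gripper": 0.4}
    - {"x": -0.6,"y": -0.7,"z": 25,"yaw": 0,"gripper": 0.4}
    - {"x": -0.6,"y": -0.7,"z": 28,"yaw": 0,"gripper": 0.4}
    - {"x": -0.6,"y": -0.7,"z": 31,"yaw": 0,"gripper": 0.4}

```text
t: 24.25
position: [491.6, -94.5, 87.3]
tcp_rot: [[0.001, 1.0, 0.0], [1.0, -0.001, 0.0], [0.0, 0.0, -1.0]]
force: [0.6, -0.4, -4.9]
finger_gap: 0.616
gripper_force: 40.0
```

Below the sleeve top without contact. Continuing down.

carry_out:
  series:
    - {"x": 0,"y": 0,"z": 6,"yaw": 0,"gripper": 0.4}
    - {"x": 0,"y": 0,"z": 12,"yaw": 0,"gripper": 0.4}
    - {"x": 0,"y": 0,"z": 16,"yaw": 0,"gripper": 0.4}
    - {"x": 0,"y": 0,"z": 18,"yaw": 0,"gripper": 0.4}
    - {"x": 0,"y": 0,"z": 18.5,"yaw": 0,"gripper": 0.4}
    - {"x": 0,"y": 0,"z": 19,"yaw": 0,"gripper": 0.4}
    - {"x": 0,"y": 0,"z": 19,"yaw": 0,"gripper": 0.4}

```text
t: 24.95
position: [491.6, -94.4, 68.7]
tcp_rot: [[0.0, 1.0, 0.0], [1.0, -0.0, -0.0], [-0.0, 0.0, -1.0]]
force: [-0.7, -0.4, -5.2]
finger_gap: 0.618
gripper_force: 40.0
```

carry_out:
  series:
    - {"x": 0,"y": 0,"z": 0.5,"yaw": 0,"gripper": 0.4}
    - {"x": 0,"y": 0,"z": 1,"yaw": 0,"gripper": 0.4}
    - {"x": 0,"y": 0,"z": 1.2,"yaw": 0,"gripper": 0.4}
    - {"x": 0,"y": 0,"z": 1.2,"yaw": 0,"gripper": 0.4}

```text
t: 25.35
position: [491.7, -94.5, 67.9]
tcp_rot: [[0.0, 1.0, 0.001], [1.0, -0.0, -0.0], [-0.0, 0.001, -1.0]]
force: [-1.0, 0.1, 2.0]
finger_gap: 0.621
gripper_force: 40.0
```

The roller is seated (contact at 67.9, expected 68). I'll release and go to the plug.

carry_out:
  series:
    - {"x": 0,"y": 0,"z": 0,"yaw": 0,"gripper": 0.8}
    - {"x": 0,"y": 0,"z": 0,"yaw": 0,"gripper": 0.8}
    - {"x": 0,"y": 0,"z": 0,"yaw": 0,"gripper": 0.8}
    - {"x": 0,"y": 0,"z": -20,"yaw": 0,"gripper": 0.9}
    - {"x": 0,"y": 0,"z": -60,"yaw": 0,"gripper": 0.9}
    - {"x": 24,"y": -6,"z": -85,"yaw": 0,"gripper": 0.9}
    - {"x": 70,"y": -12,"z": -85,"yaw": 0,"gripper": 0.9}
    - {"x": 116,"y": -20,"z": -85,"yaw": 0,"gripper": 0.9}
    - {"x": 162,"y": -28,"z": -85,"yaw": 0,"gripper": 0.9}
    - {"x": 208,"y": -36,"z": -85,"yaw": 0,"gripper": 0.9}

```text
t: 26.35
position: [455.3, 115.3, 152.6]
tcp_rot: [[0.001, 1.0, 0.001], [1.0, -0.001, 0.0], [0.0, 0.001, -1.0]]
force: [1.1, -0.6, -0.7]
finger_gap: 0.9
gripper_force: 0.0
```

carry_out:
  series:
    - {"x": 46,"y": -8,"z": 0,"yaw": 0,"gripper": 0.9}
    - {"x": 92,"y": -16,"z": 0,"yaw": 0,"gripper": 0.9}
    - {"x": 138,"y": -24,"z": 0,"yaw": 0,"gripper": 0.9}
    - {"x": 184,"y": -32,"z": 5,"yaw": 0,"gripper": 0.9}
    - {"x": 230,"y": -40,"z": 15,"yaw": 0,"gripper": 0.9}
    - {"x": 256,"y": -43,"z": 25,"yaw": 0,"gripper": 0.9}
    - {"x": 256,"y": -43,"z": 25,"yaw": 0,"gripper": 0.9}
    - {"x": 256,"y": -43,"z": 25,"yaw": 0,"gripper": 0.9}
    - {"x": 256,"y": -43,"z": 25,"yaw": 0,"gripper": 0.9}

```text
t: 27.25
position: [413.0, 368.7, 127.6]
tcp_rot: [[0.001, 1.0, 0.0], [1.0, -0.001, -0.0], [-0.0, 0.0, -1.0]]
force: [-0.5, 0.2, 0.4]
finger_gap: 0.902
gripper_force: 0.0
```

Run:
```python
from h import *
s,c,T=wrist();R,p=T;print(s['t'],s['position'],s['force'],s['finger_gap'])
q=proj(c,[414,371,20],T);print('pred',q)
im=cv2.GaussianBlur(c['color'],(3,3),0);hsv=cv2.cvtColor(im,cv2.COLOR_RGB2HSV).astype(int)
m=((hsv[...,1]<60)&(hsv[...,2]>80)).astype(np.uint8)[100:240,200:320]
n,l,st,ce=cv2.connectedComponentsWithStats(m);i=1+np.argmax(st[1:,4])
k,_=cv2.findContours((l==i).astype(np.uint8),cv2.RETR_EXTERNAL,cv2.CHAIN_APPROX_NONE);el=cv2.fitEllipse(k[0]);print(st[i],el)
q=np.array(el[0])+[200,100];P=plane(c,q,19,T);print(q,P,shift([P[0],P[1],3]))
for r in range(0,140,5): print(r+100,''.join('#' if k else '.' for k in m[r,::2]))
```

```text
27.25 [412.97348758 368.71891071 127.64577464] [-0.52965991  0.15005871  0.37747141] 0.9022014442843362
pred [257.84148494 178.92734985]
[  27   49   59   59 2313] ((55.81211471557617, 78.6005859375), (57.791587829589844, 58.303585052490234), 94.3258056640625)
[255.81211472 178.60058594] [411.89362586 371.10388406  19.        ] [  2.5  -1.3 124.8]
100 ............................................................
105 ............................................................
110 ............................................................
115 ............................................................
120 ............................................................
125 ............................................................
130 ............................................................
135 ............................................................
140 ............................................................
145 ............................................................
150 .........................#######............................
155 ....................###########
[... 369 characters left out ...]
....#########...........#########.................
190 ...............###########################..................
195 ................#########################...................
200 ..................#####################.....................
205 ......................#############.........................
210 ............................................................
215 ............................................................
220 ............................................................
225 ............................................................
230 ............................................................
235 ............................................................
```

carry_out:
  force: 25
  series:
    - {"x": 2.5,"y": -1.2,"z": 40,"yaw": 0,"gripper": 0.9}
    - {"x": 2.5,"y": -1.2,"z": 80,"yaw": 0,"gripper": 0.9}
    - {"x": 2.5,"y": -1.2,"z": 112,"yaw": 0,"gripper": 0.9}
    - {"x": 2.5,"y": -1.2,"z": 125,"yaw": 0,"gripper": 0.9}
    - {"x": 2.5,"y": -1.2,"z": 127.5,"yaw": 0,"gripper": 0.9}
    - {"x": 2.5,"y": -1.2,"z": 127.5,"yaw": 0,"gripper": 0.9}
    - {"x": 2.5,"y": -1.2,"z": 127.5,"yaw": 0,"gripper": 0.9}
    - {"x": 2.5,"y": -1.2,"z": 127.5,"yaw": 0,"gripper": 0.5}
    - {"x": 2.5,"y": -1.2,"z": 127.5,"yaw": 0,"gripper": 0.5}
    - {"x": 2.5,"y": -1.2,"z": 127.5,"yaw": 0,"gripper": 0.5}

```text
t: 28.3
position: [411.8, 372.5, 0.5]
tcp_rot: [[0.0, 1.0, 0.001], [1.0, -0.0, 0.001], [0.001, 0.001, -1.0]]
force: [-0.4, -0.3, 3.0]
finger_gap: 0.669
gripper_force: 17.5
```

carry_out:
  force: 25
  series:
    - {"x": 0,"y": 0,"z": 0,"yaw": 0,"gripper": 0.5}
    - {"x": 0,"y": 0,"z": 0,"yaw": 0,"gripper": 0.5}
    - {"x": 0,"y": 0,"z": 0,"yaw": 0,"gripper": 0.5}

```text
t: 28.6
position: [411.9, 372.5, 0.5]
tcp_rot: [[0.0, 1.0, 0.001], [1.0, -0.0, 0.001], [0.001, 0.001, -1.0]]
force: [-0.5, -0.6, 5.6]
finger_gap: 0.664
gripper_force: 25.0
```

Gripped at 62 mm. I'll lift and carry it to the bracket.

carry_out:
  series:
    - {"x": 0,"y": 0,"z": -5,"yaw": 0,"gripper": 0.5}
    - {"x": 0,"y": 0,"z": -40,"yaw": 0,"gripper": 0.5}
    - {"x": 0,"y": 0,"z": -85,"yaw": 0,"gripper": 0.5}
    - {"x": 0,"y": 0,"z": -125,"yaw": 0,"gripper": 0.5}
    - {"x": -40,"y": 7,"z": -145,"yaw": 0,"gripper": 0.5}
    - {"x": -87,"y": 15,"z": -145,"yaw": 0,"gripper": 0.5}
    - {"x": -134,"y": 23,"z": -145,"yaw": 0,"gripper": 0.5}
    - {"x": -181,"y": 31,"z": -145,"yaw": 0,"gripper": 0.5}
    - {"x": -228,"y": 39,"z": -145,"yaw": 0,"gripper": 0.5}
    - {"x": -275,"y": 47,"z": -145,"yaw": 0,"gripper": 0.5}

```text
t: 29.6
position: [457.8, 95.3, 144.7]
tcp_rot: [[-0.0, 1.0, -0.001], [1.0, 0.0, -0.0], [-0.0, -0.001, -1.0]]
force: [0.1, -0.1, -1.8]
finger_gap: 0.662
gripper_force: 25.0
```

carry_out:
  series:
    - {"x": -47,"y": 8,"z": 0,"yaw": 0,"gripper": 0.5}
    - {"x": -94,"y": 16,"z": 0,"yaw": 0,"gripper": 0.5}
    - {"x": -141,"y": 24,"z": 0,"yaw": 0,"gripper": 0.5}
    - {"x": -180,"y": 31,"z": 10,"yaw": 0,"gripper": 0.5}
    - {"x": -191,"y": 33,"z": 25,"yaw": 0,"gripper": 0.5}
    - {"x": -191,"y": 33,"z": 35,"yaw": 0,"gripper": 0.5}
    - {"x": -191,"y": 33,"z": 35,"yaw": 0,"gripper": 0.5}
    - {"x": -191,"y": 33,"z": 35,"yaw": 0,"gripper": 0.5}

```text
t: 30.4
position: [490.9, -92.8, 109.7]
tcp_rot: [[-0.001, 1.0, -0.001], [1.0, 0.001, 0.001], [0.001, -0.001, -1.0]]
force: [0.4, -0.2, -0.4]
finger_gap: 0.662
gripper_force: 25.0
```

Run:
```python
from h import *
s,c,T=wrist();R,p=T;print(s['t'],s['position'],s['force'],s['finger_gap'],shift([491.7,-93.8,81.5]))
print('axle tip',proj(c,[491.4,-94.4,95],T),'plug top',proj(c,p+R@[-1.4,0,-20.5],T),'bottom',proj(c,p+R@[-1.4,0,-.5],T))
v=c['color'].astype(int).max(2)
for r in range(180,256,3): print(r,''.join('#' if k<60 else '+' if k<100 else '-' if k<140 else '.' for k in v[r,205:311:2]))
```

```text
30.4 [490.92048551 -92.8278192  109.74936123] [ 0.42826263 -0.2383337  -0.38556738] 0.6617088679949338 [-1.   0.3 28.7]
axle tip [257.56522981 214.52525902] plug top [256.90521452 234.75803535] bottom [256.89928509 222.28419382]
180 ++++--------+#+++++++++++++++++++++#++##+--------++++
183 ++++--------##++++++++++++++++++++++++#+#+-------++++
186 ++++-------+#+++++++-++-----++++++++++++++-+-----++++
189 ++++-------#++++++----........-----+-++++#+------++++
192 ++++------++++--...-................--++++#-------+++
195 ++++-----+++-...........................++++------+++
198 ++++-----+--..............................-+------+++
201 ++++------.................................-+-----+++
204 ++++-----..................................-------+++
207 ##++----....................................------+##
210 ##+++--.......................................--.-###
213 ##++--.........................................---###
216 ##+--.................--+###-...................--###
219 ##+-...............-##++-...-++#+...............--###
222 ##--..............#+######+######+-..............-###
225 ##-.............-###+#+######+#+#+++.............-+##
228 ##-.............++###+#++##++++##+++-............--##
231 ##-............+++++##++++++#++++++++.............+##
234 ##-............++++++++++#+++++#+++++-............+##
237 ##-............+++++#++++++++++++++++-............###
240 ##-............++++++++++++++++++++++............-###
243 ##-............-+++++++-+---++++-++++............-###
246 ##+-............-++++++----+++++++++.............-###
249 ###---------.....-+++++++++++++++++......---------###
252 #####################################################
255 ++++++++#+++#++++++++#++++++++++#++++#+#+++#++++++#+#
```

carry_out:
  series:
    - {"x": 0,"y": 0.6,"z": 4,"yaw": 0,"gripper": 0.5}
    - {"x": 0,"y": 0.6,"z": 9,"yaw": 0,"gripper": 0.5}
    - {"x": 0,"y": 0.6,"z": 14,"yaw": 0,"gripper": 0.5}
    - {"x": 0,"y": 0.6,"z": 17,"yaw": 0,"gripper": 0.5}
    - {"x": 0,"y": 0.6,"z": 20,"yaw": 0,"gripper": 0.5}
    - {"x": 0,"y": 0.6,"z": 22,"yaw": 0,"gripper": 0.5}

```text
t: 31.05
position: [491.7, -93.9, 87.5]
tcp_rot: [[0.0, 1.0, -0.0], [1.0, -0.0, 0.0], [0.0, -0.0, -1.0]]
force: [0.1, 0.3, -1.6]
finger_gap: 0.659
gripper_force: 25.0
```

The spigot has entered the roller freely.

carry_out:
  series:
    - {"x": 0,"y": 0,"z": 2,"yaw": 0,"gripper": 0.5}
    - {"x": 0,"y": 0,"z": 4,"yaw": 0,"gripper": 0.5}
    - {"x": 0,"y": 0,"z": 5,"yaw": 0,"gripper": 0.5}
    - {"x": 0,"y": 0,"z": 5.5,"yaw": 0,"gripper": 0.5}
    - {"x": 0,"y": 0,"z": 6,"yaw": 0,"gripper": 0.5}
    - {"x": 0,"y": 0,"z": 6.2,"yaw": 0,"gripper": 0.5}
    - {"x": 0,"y": 0,"z": 6.2,"yaw": 0,"gripper": 0.5}

```text
t: 31.75
position: [491.9, -93.9, 81.7]
tcp_rot: [[0.0, 1.0, 0.0], [1.0, -0.0, 0.0], [0.0, 0.0, -1.0]]
force: [-0.6, 0.2, -0.5]
finger_gap: 0.661
gripper_force: 25.0
```

carry_out:
  series:
    - {"x": 0,"y": 0,"z": 0.5,"yaw": 0,"gripper": 0.5}
    - {"x": 0,"y": 0,"z": 0.5,"yaw": 0,"gripper": 0.5}

```text
t: 31.95
position: [492.0, -94.0, 81.5]
tcp_rot: [[0.0, 1.0, 0.001], [1.0, -0.0, -0.0], [-0.0, 0.001, -1.0]]
force: [-0.4, -0.7, 2.0]
finger_gap: 0.663
gripper_force: 25.0
```

Seated at 81.5 as expected. I'll release, retreat and take the last look.

carry_out:
  series:
    - {"x": 0,"y": 0,"z": 0,"yaw": 0,"gripper": 0.85}
    - {"x": 0,"y": 0,"z": 0,"yaw": 0,"gripper": 0.85}
    - {"x": 0,"y": 0,"z": 0,"yaw": 0,"gripper": 0.85}
    - {"x": 0,"y": 0,"z": -20,"yaw": 0,"gripper": 0.85}
    - {"x": 0,"y": 0,"z": -60,"yaw": 0,"gripper": 0.85}
    - {"x": 0,"y": 0,"z": -100,"yaw": 0,"gripper": 0.85}
    - {"x": -40,"y": -20,"z": -120,"yaw": 0,"gripper": 0.85}
    - {"x": -85,"y": -40,"z": -120,"yaw": 0,"gripper": 0.85}
    - {"x": -130,"y": -60,"z": -120,"yaw": 0,"gripper": 0.85}
    - {"x": -130,"y": -60,"z": -120,"yaw": 0,"gripper": 0.85}

```text
t: 32.95
position: [429.7, -228.3, 201.3]
tcp_rot: [[0.007, 1.0, -0.0], [1.0, -0.007, -0.002], [-0.002, -0.0, -1.0]]
force: [0.2, 0.2, 0.3]
finger_gap: 0.85
gripper_force: 0.0
```

Run:
```python
from h import *
c=eyes.read_camera('scene');q=proj(c,[491,-94,60]);x,y=np.round(q).astype(int);print(q,proj(c,[491,-94,101]),proj(c,[491,-94,37]))
cv2.imwrite('pics/end.png',cv2.resize(c['color'][y-35:y+35,x-45:x+45,::-1],(770,600),interpolation=cv2.INTER_CUBIC))
```

```text
[221.5017487  178.13068533] [220.90289101 166.16926412] [221.82587455 184.60468734]
```

View pics/end.png

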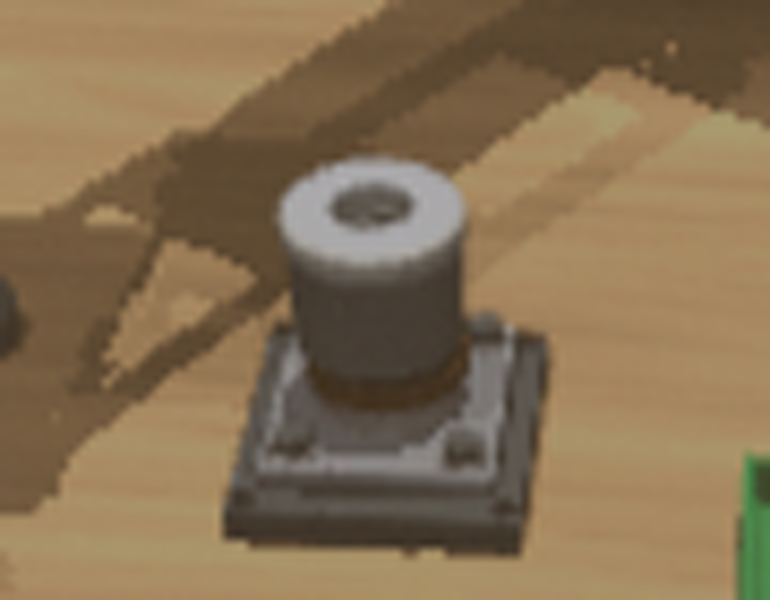

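The stack stands level and closed: plug top at (373,210) in the crop, the roller directly beneath it, and the bronze washer at (390,385). The gripper is clear, so I'm handing in.

```bash
python3 -c "
from workcell import ctrl
print(ctrl.finish_job())"
```

```text
the job is handed in; nothing more can be done
None
```

I built the roller on the axle in order (washer, sound bearing, roller, plug); each part reached its expected seated height, the last picture shows the stack level and released, the cracked bearing was never touched, and I handed the job in at about 33 s with no verdict shown.

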